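Check a pressed cover in the spring-lifted checking fixture

ROBOT

A 6-joint arm with a two-finger parallel gripper is mounted at the origin on the work surface. World frame = base frame: x ahead of the robot, y to its left, z up, the work surface at z = 0. Lengths are in m, angles in rad, forces in N, time in s.
With the tool pointing down it reaches from about 0.375 to 0.975 m from the base axis. Payload 3.8 kg.
Tool frame: the origin (TCP) lies on the front face of the gripper's body, between the roots of the fingers; the fingertips stand 64 mm ahead of it and the grasp point (between the pads) lies 45 mm ahead of it; z points along the fingers, y is the line along which they close (so a half turn about z gives the same grasp; the last joint's range is limited). The gripper opens to 88 mm and grips with 3 to 60 N. Pads are 18 mm wide; open, the fingers measure 123 mm over their backs; the gripper's body (75 mm by 187 mm) begins 45 mm behind the grasp point.
Start: joints at [1.154, 0.264, 1.604, -0, 1.274, -0.037], TCP at [0.25, 0.627, 0.303] pointing down, gripper open.
Joint ranges: [-2.63, 2.63], [-0.94, 2.18], [0.31, 2.57], [-1.31, 4.45], [0, 2.66], [-2.55, 2.55]. Speed limits (rad/s): [2.57, 2.57, 3.14, 3.14, 3.14, 3.14].

INTERFACE

Orientations are given as a rotation vector (axis times angle).
In Python, from rig import env gives the robot as it stands. The module is installed in compiled form; this text tells all that it offers.
- The arm moves only by the shell command python3 -m handwheel 'ROWS' [FORCE]. ROWS is JSON, one flat list of numbers, 7 for each row, row after row: the shift along the tool's x, y, z in units of 3 cm (1.0 is 3 cm), then the turn, a rotation vector about the tool's x, y, z in units of 30 degrees (1.0 is 30 degrees), then the closure, from -1 (fully open) to 1 (shut), so that 0 is half open. A call has 1 to 20 rows; each row shifts and turns the commanded pose from where the row before left it, along the tool's axes as they then stand; what a row does not reach is not made up. A row lasts 1/12 s, in which the tool goes at most 41.7 mm and 7.16 degrees, less where a joint would pass 70% of its speed; a pose out of reach is approached as far as the arm can. A call with a number of a shift or a turn outside -1 to 1 is refused whole. A call with a gripper value outside its range is refused whole. The fingers move at their own pace and stop on an object; FORCE is the grip in N (left out, the last holds). Time passes only in rows, so rows that do not move let the fingers close. It gives the time, the measured TCP pose, the force, the opening and the grip force at its end, in the units of the state.
- env.get_state(): the state, without advancing time (a new reading comes with each control period).
- env.snapshot(name): name is "scene" or "top" or "wrist"; returns a dict with "frame" (400x640x3 uint8, red, green, blue), "intrinsics" (3x3 intrinsics, pixels), "R" (3x3) and "t" (3): a world point X has camera coordinates R X + t. Camera axes: x right, y down, z forward; pixel columns grow to the right and rows downward; lengths in m; the calibration is good to about 2 mm. The wrist camera is an equidistant fisheye: a pixel r from the principal point sees the ray r / f radians off the axis. A picture is of the moment at which its call begins. There is no depth.
- env.finish_job(): hands the job in; it is judged then, once.
The state is a dict: "t": time; "joint_positions": joint angles; "dq": joint speeds; "joint_torque": joint torques, N m; "tool_pos": TCP position; "tcp_rot": TCP orientation; "contact_force": force on the tool from outside, world axes, zero at the start; "moment": the same for the moment, N m; "finger_gap": opening from 0.0 (shut) to 1.0 (fully open); "grasp_force": force on a finger pad.
Only numpy, scipy, OpenCV 4.12 (cv2) and the standard library are available. Lean on these libraries where they do the work, as an engineer would, in place of code of your own. Each camera call takes 0.05 s, during which the arm holds its last target. There are 200 camera calls.

TASK

Take the cover with the single stepped corner out of the separator tray and seat it fully home in the nest of the checking fixture, its step over the corner key; the nest's end stops box in the ends by which it comes out of the tray, so it will have to be set down and gripped anew across its sides. Then bring the spring-lifted gauge leaf fully down over it for a moment, and let the leaf back up slowly all the way to its open stop, never letting the spring throw it, with the cover left seated. Do not disturb the two other covers, the screwdriver or the tin.

Things in the scene. Friction and masses are not known exactly. Their poses are not given: they have to be found in the camera images.
- cover_mid (a point): Centre of the cover to check, 17 mm above its underside: bare pressed metal, flat closed top, 64 mm long (x), 50 wide (y), 34 high, about 150 g, lying right way up (z up). Its +x +y corner is stepped: 20 mm (x) by 16 mm (y) is missing over the full height, an L outline. End faces at x +-32 mm, long sides at y +-25 mm; both pairs are whole 9 mm either side of the middle.
- cover_plain_mid (a point): Centre of another cover of the same size, a plain rectangle without a step, in another lane of the tray; leave it.
- cover_tee_mid (a point): Centre of the third cover of the same size, with both corners of one end stepped (T outline), in another lane; leave it.
- tray: Fixed steel separator tray, origin under its centre, on the bench; 144 (x) by 186 mm (y), floor 4 mm, lips 12 mm high at the x ends. Three lanes along x (centres y -58, 0, 58 mm), one cover in each, its x along the lane. The upright separators, 56 mm long and as high as the covers (38 mm above the bench), leave 2 mm at a cover's long sides; its ends are open, 30 mm or more to the lips.
- nest (a point): Centre of the nest's floor in the fixed checking fixture, 24 mm above the bench; x towards the hinge, z up. A seated cover has cover_mid 17 mm above it and the same axes. Around it, 2.5 mm clear: end stops as high as the cover (34 mm, 3 mm lead-in) across both x ends, a key as high in the +x +y corner, 8 mm pins 22 mm high at x +-27 mm. The middles of the long sides are free for fingers.
- fixture: The checking fixture's base, origin on the bench under the nest point, same axes: a grey casting 18 mm high, x -100 to 125 mm, y -75 to 75 mm; the nest's floor plate on it reaches x +-50, y +-46 mm. Hinge lugs, 85 mm high, stand at x 70 to 100 mm, and the open leaf above them.
- knob (a point): Centre of the black ball knob (32 mm diameter) at the free end of the gauge leaf, 165 mm from the hinge axis, on a 10 mm stem; the leaf's edge is 29 mm from its centre. Leaf open: 234 mm above the bench, 99 mm from the nest point along the nest's +x. Leaf down: 70 mm above the bench, 80 mm towards -x. Its axes turn with the leaf.
- hinge (a point): Point on the leaf's hinge axis, which runs along the nest's y, 85 mm from the nest point along +x, 70 mm above the bench. The leaf is a steel frame 8 mm thick, 80 mm wide, 136 mm long, with two cross bars.
- leaf (a joint): Angle of the gauge leaf, rad: 0 open on its rubber stop (5 degrees past upright, away from the nest), 1.658 fully down, level, 2.5 mm clear of a seated cover. A spring lifts it: about 1 N at the knob near the stop, 6 N when down. Let go down, it snaps up at over 4 rad/s; slowly means 0.6 rad/s (0.1 m/s at the knob) or less. The last 0.1 rad is weak enough to let go.
- screwdriver: A screwdriver lying on the bench beyond the work, origin at the underside of its middle; leave it.
- tin: A small steel tin, 60 mm diameter, 75 mm high, standing on the bench beyond the work, origin under its centre; leave it.
Not all that is in view belongs to the job. What is shaped like the part that bears cover_mid but green or turquoise is not meant.

How it is judged:
On the way, in this order (a step that is already met when the one before it is completed fails the run):
1. the stepped cover stands fully home in the nest, let go, with the leaf still open (x of cover_mid in the frame of nest between -0.004 and 0.004 m and y of cover_mid in the frame of nest between -0.004 and 0.004 m and z of cover_mid in the frame of nest between 0.014 and 0.02 m and angle between the x axis of cover_mid and the x axis of nest, either way round below 0.1 rad and angle between cover_mid's own z axis and vertical below 0.1 rad and contact force between the fingers and cover below 0.3 N and value of joint leaf below 0.25 rad), for 0.2 s.
2. the leaf is fully down over the seated cover (x of cover_mid in the frame of nest between -0.004 and 0.004 m and y of cover_mid in the frame of nest between -0.004 and 0.004 m and z of cover_mid in the frame of nest between 0.014 and 0.02 m and angle between the x axis of cover_mid and the x axis of nest, either way round below 0.1 rad and angle between cover_mid's own z axis and vertical below 0.1 rad and value of joint leaf above 1.6 rad), for 0.2 s.
At the end, for the whole second after the job is handed in: The stepped cover rests fully home in the nest (within 4 mm sideways, 3 mm in height and 0.1 rad of square), the leaf is back at its open stop (within 0.08 rad), and the other covers, screwdriver and tin are within 20 mm of where they began (x of cover_mid in the frame of nest between -0.004 and 0.004 m and y of cover_mid in the frame of nest between -0.004 and 0.004 m and z of cover_mid in the frame of nest between 0.014 and 0.02 m and angle between the x axis of cover_mid and the x axis of nest, either way round below 0.1 rad and angle between cover_mid's own z axis and vertical below 0.1 rad and value of joint leaf below 0.08 rad and linear speed of cover below 0.02 m/s and not (distance of any of cover_plain_mid, cover_tee_mid, screwdriver, tin from where it was at the start of the episode above 0.02 m)); the robot touches nothing.
It fails at once if the leaf springs up faster than 1.5 rad/s (0.25 m/s at the knob) (velocity of joint leaf below -1.5 rad/s).
It fails at once if another cover, the screwdriver or the tin is moved by more than 20 mm (distance of any of cover_plain_mid, cover_tee_mid, screwdriver, tin from where it was at the start of the episode above 0.02 m).
It also fails if it takes over 72 s, if anything falls off the work surface, if the arm or the gripper's body presses on something with over 40 N, if the wrist force passes 120 N, or if a joint passes its speed limit or range.

## Working session

There is one attempt and no reset: what is moved stays moved. The work goes in short steps, Python scripts to look and compute and a shell command to move; the robot and the scene stay as the last step left them, time stands still between calls to the robot, and variables do not carry over. Pictures are saved under pics/ and viewed, at most 15 in all, crops included, and the job is handed in when it is done.

```bash
mkdir -p pics
cat > h.py <<'E'
import numpy as np, cv2
from rig import env
from scipy.spatial.transform import Rotation as Ro
def snap(n,f=None):
    s=env.snapshot(n); 
    if f: cv2.imwrite('pics/'+f,cv2.cvtColor(s['frame'],cv2.COLOR_RGB2BGR))
    return s
def ray(s,u,v,fish=False):
    K=np.array(s['intrinsics']);R=np.array(s['R']);t=np.array(s['t'])
    x=(u-K[0,2])/K[0,0];y=(v-K[1,2])/K[1,1]
    if fish:
        r=np.hypot(x,y); d=np.array([x/r*np.sin(r),y/r*np.sin(r),np.cos(r)]) if r>0 else np.array([0,0,1.])
    else: d=np.array([x,y,1.])
    return -R.T@t, R.T@d
def onz(s,u,v,z,fish=False):
    c,d=ray(s,u,v,fish); return c+d*(z-c[2])/d[2]
def proj(s,X):
    p=np.array(s['R'])@np.array(X)+np.array(s['t']);K=np.array(s['intrinsics']); q=K@p; return q[:2]/q[2]
E
python3 - <<'E'
from h import *
for n in ('top','scene'):
    s=snap(n,n+'0.png'); print(n,np.round(-s['R'].T@s['t'],3),np.round(s['R'][2],3),np.round(s['intrinsics'],1).tolist())
print(env.get_state())
E
```

```text
top [ 0.37  -0.046  1.121] [ 0.199  0.013 -0.98 ] [[374.2, 0.0, 319.4], [0.0, 374.2, 197.2], [0.0, 0.0, 1.0]]
scene [0.973 0.671 0.861] [-0.371 -0.655 -0.658] [[402.1, 0.0, 316.9], [0.0, 402.1, 194.3], [0.0, 0.0, 1.0]]
{'t': 0.1, 'joint_positions': array([ 1.15408702e+00,  2.64660586e-01,  1.60521771e+00,  2.85757916e-05,
        1.27371934e+00, -3.68810987e-02]), 'dq': array([ 0.00150139, -0.00100205, -0.0038428 ,  0.00032552, -0.0026583 ,
       -0.00077995]), 'joint_torque': array([ 8.93328724e-04, -5.03620613e+01, -3.58070719e+01,  7.30935694e-02,
        2.32827914e-02, -7.34905734e-05]), 'tool_pos': array([0.25003924, 0.62643029, 0.30153465]), 'tcp_rot': array([-5.92975249e-01, -3.08463543e+00,  3.05865243e-03]), 'contact_force': array([0.12584473, 0.26015803, 0.45469338]), 'moment': array([-0.00801652,  0.00328596, -0.02875624]), 'grasp_force': 0.0, 'finger_gap': 1.001491696716378}
```

View pics/top0.png

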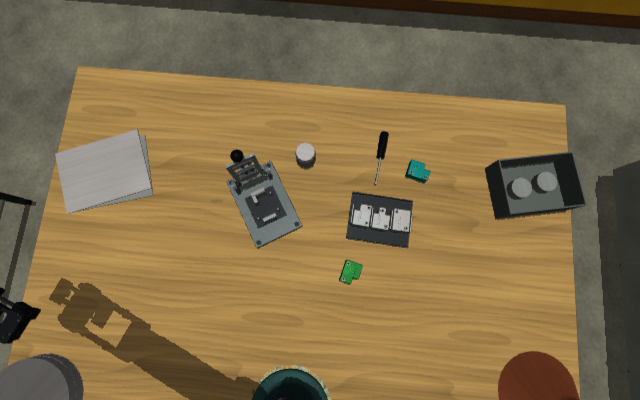

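View pics/scene0.png

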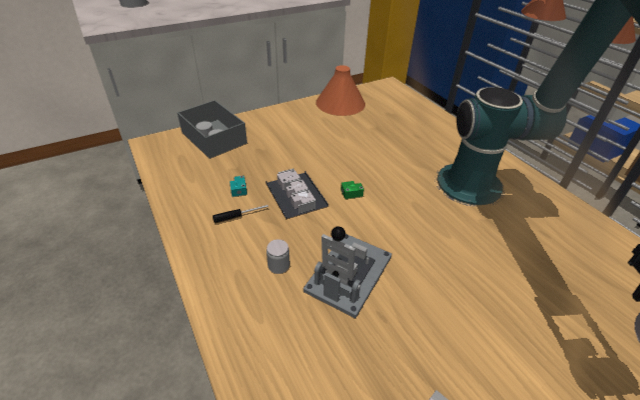

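The top view shows fixture at about (264,203), knob at (237,156), tray at (380,219). Candidates for the cover: tray covers at (362,215), (381,218) and (401,220), green decoy (350,271), turquoise decoy (418,171). I'll check them in one close crop.

Run:
```python
from h import *
a=cv2.imread('pics/top0.png');b=cv2.imread('pics/scene0.png')
t=cv2.resize(a[190:250,340:420],(400,300),interpolation=cv2.INTER_CUBIC)
f=cv2.resize(a[145:250,220:307],(400,483),interpolation=cv2.INTER_CUBIC)[:600]
sc=cv2.resize(b[160:220,260:340],(400,300),interpolation=cv2.INTER_CUBIC)
L=np.vstack([t,sc]); o=np.zeros((600,800,3),np.uint8);o[:,:400]=L;o[:483,400:]=f
cv2.imwrite('pics/crop0.png',o)
s=snap('top')
im=s['frame'];hsv=cv2.cvtColor(im,cv2.COLOR_RGB2HSV)
def rects(m,lo,z,box):
    M=np.zeros_like(m);x0,y0,x1,y1=box;M[y0:y1,x0:x1]=m[y0:y1,x0:x1]
    for c in cv2.findContours(M,cv2.RETR_EXTERNAL,cv2.CHAIN_APPROX_NONE)[0]:
        A=cv2.contourArea(c)
        if A<lo: continue
        B=cv2.boxPoints(cv2.minAreaRect(c)); P=np.array([onz(s,u,v,z)[:2] for u,v in B])
        e=P[1]-P[0];g=P[2]-P[1]
        print('A',A,'px',B.mean(0).round(1),'ctr',P.mean(0).round(4),'sides',np.linalg.norm(e).round(4),np.linalg.norm(g).round(4),'ang',np.degrees(np.arctan2(e[1],e[0])).round(1),np.degrees(np.arctan2(g[1],g[0])).round(1))
print('white');rects(((hsv[...,1]<45)&(hsv[...,2]>150)).astype(np.uint8)*255,60,.038,(335,185,425,255))
gray=((hsv[...,1]<70)).astype(np.uint8)*255
print('tray');rects(gray,300,.008,(335,185,425,255))
print('fix');rects(gray,300,.018,(215,160,305,255))
```

```text
white
A 259.0 px [401.1 219.8] ctr [ 0.5433 -0.2752] sides 0.0592 0.0465 ang -3.7 -91.6
A 192.0 px [381.1 217.9] ctr [ 0.5442 -0.2166] sides 0.0596 0.0468 ang -4.9 -93.4
A 241.5 px [361.7 214.4] ctr [ 0.5495 -0.1594] sides 0.0596 0.0468 ang -5.6 -94.8
tray
A 2810.0 px [380.  219.3] ctr [ 0.5451 -0.2181] sides 0.1433 0.1917 ang -4.7 -94.1
fix
A 3902.5 px [260.1 196.7] ctr [0.5834 0.1474] sides 0.1537 0.2768 ang -58.1 -149.3
```

View pics/crop0.png

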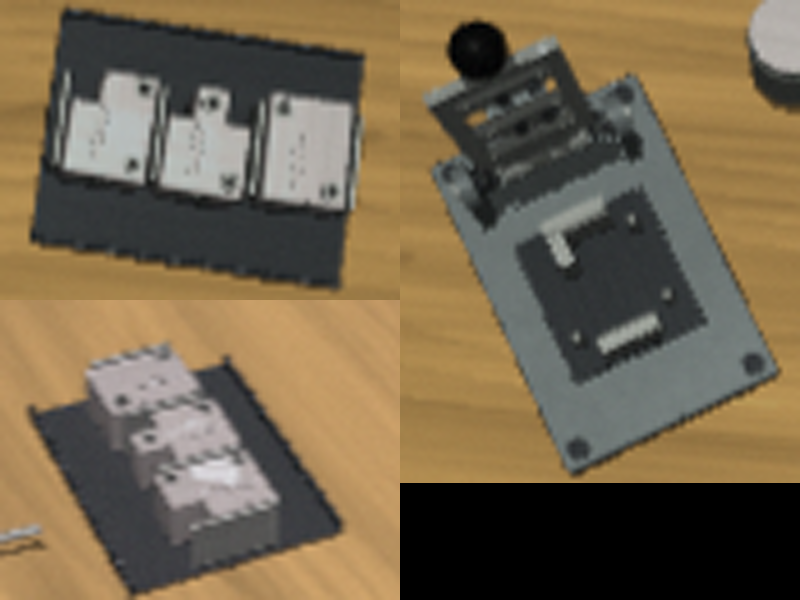

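The left tray cover (361.7, 214.4) is L-shaped with one step on its up-left (+x+y) corner; the middle one (381,218) is the T and the right one (401,220) is plain. So the cover at (0.5495,−0.159) is chosen. The nest's key is also up-left, on the hinge side. Next: rough nest pose and the move to a viewpoint above it.

```bash
cat >> h.py <<'E'
def go(x,y,z,yawdeg,st=None):
    """required tool-frame shift (units 3cm) and turn about tool z (units 30deg); yaw = world angle of tool y"""
    st=st or env.get_state(); R=Ro.from_rotvec(st['tcp_rot']).as_matrix()
    yaw=np.degrees(np.arctan2(R[1,1],R[0,1])); d=np.array([x,y,z])-st['tool_pos']
    dy=(yawdeg-yaw+180)%360-180
    a=np.radians(yawdeg); Y=np.array([np.cos(a),np.sin(a),0]); Z=np.array([0,0,-1.]); X=np.cross(Y,Z)
    print('t',round(st['t'],2),'pos',st['tool_pos'].round(4),'yaw',yaw.round(2),'tilt',np.round(R[:,2],3),'F',st['contact_force'].round(1),'gap',round(st['finger_gap'],3),'gf',round(st['grasp_force'],1))
    print('  shift NOW axes',(R.T@d/.03).round(3),'| turn z',round(-dy/30,3),'| shift after turn',(np.array([X@d,Y@d,Z@d])/.03).round(3))
E
python3 - <<'E'
from h import *
s=snap('top')
pl=np.array([[515,240],[640,190],[705,320],[578,383]],float)
px=np.c_[220+(pl[:,0]-400)/4.598,145+pl[:,1]/4.598]
P=np.array([onz(s,u,v,.024)[:2] for u,v in px]);print(P.round(4),P.mean(0).round(4))
for i in range(4):
    e=P[(i+1)%4]-P[i];print(np.linalg.norm(e).round(4),np.degrees(np.arctan2(e[1],e[0])).round(1))
A=onz(s,257,247.6,.018);B=onz(s,301.5,225.9,.018);print(A,B,np.linalg.norm(A-B),np.degrees(np.arctan2(*(A-B)[[1,0]])))
k=onz(s,236.5,155.8,.234);print('knob',k)
n=P.mean(0); go(n[0]-.03,n[1],.35,-63)
go(.5495,-.159,.25,-4.7)
E
```

```text
[[0.5743 0.19  ]
 [0.6143 0.1127]
 [0.5324 0.0617]
 [0.485  0.1384]] [0.5515 0.1257]
0.0871 -62.6
0.0966 -148.1
0.0902 121.7
0.1031 30.0
[0.4288519  0.13785843 0.018     ] [0.50334922 0.01407465 0.018     ] 0.14447240160469235 121.04096758967182
knob [0.63717917 0.17875109 0.234     ]
t 0.2 pos [0.2501 0.6266 0.3019] yaw 68.24 tilt [-0.001 -0.001 -1.   ] F [ 0.1 -0.3 -0.6] gap 1.002 gf 0.0
  shift NOW axes [-14.591 -12.155  -1.588] | turn z 4.375 | shift after turn [ 0.481 18.983 -1.604]
t 0.2 pos [0.2501 0.6266 0.3019] yaw 68.24 tilt [-0.001 -0.001 -1.   ] F [ 0.1 -0.3 -0.6] gap 1.002 gf 0.0
  shift NOW axes [-18.977 -20.618   1.757] | turn z 2.431 | shift after turn [-25.28   12.092   1.729]
```

```bash
python3 -m handwheel '[0,0,-0.5,0,0,0,-1, -0.8,-0.67,-0.07,0,0,0,-1, -0.8,-0.67,-0.07,0,0,0,-1, -0.8,-0.67,-0.07,0,0,0,-1, -0.8,-0.67,-0.07,0,0,0,-1, -0.8,-0.67,-0.07,0,0,0,-1, -0.8,-0.67,-0.07,0,0,0,-1, -0.8,-0.67,-0.07,0,0,0,-1, -0.8,-0.67,-0.07,0,0,0,-1, -0.8,-0.67,-0.07,0,0,0,-1, -0.8,-0.67,-0.07,0,0,0,-1, -0.8,-0.67,-0.07,0,0,0,-1, -0.8,-0.67,-0.07,0,0,0,-1, -0.8,-0.67,-0.07,0,0,0,-1, -0.8,-0.67,-0.07,0,0,0,-1, -0.8,-0.67,-0.07,0,0,0,-1, -0.8,-0.67,-0.07,0,0,0,-1, -0.8,-0.67,-0.07,0,0,0,-1, -0.8,-0.67,-0.07,0,0,0,-1]'
python3 -m handwheel '[0,0,0,0,0,0.23,-1, 0,0,0,0,0,0.23,-1, 0,0,0,0,0,0.23,-1, 0,0,0,0,0,0.23,-1, 0,0,0,0,0,0.23,-1, 0,0,0,0,0,0.23,-1, 0,0,0,0,0,0.23,-1, 0,0,0,0,0,0.23,-1, 0,0,0,0,0,0.23,-1, 0,0,0,0,0,0.23,-1, 0,0,0,0,0,0.23,-1, 0,0,0,0,0,0.23,-1, 0,0,0,0,0,0.23,-1, 0,0,0,0,0,0.23,-1, 0,0,0,0,0,0.23,-1, 0,0,0,0,0,0.23,-1, 0,0,0,0,0,0.23,-1, 0,0,0,0,0,0.23,-1, 0,0,0,0,0,0.13,-1]'
python3 - <<'E'
from h import *
s=snap('wrist','w1.png');print(np.round(-s['R'].T@s['t'],4),np.round(s['R'],3).tolist(),np.round(s['intrinsics'],1).tolist())
go(.5215,.1257,.35,-60);go(.5495,-.159,.25,-4.7)
E
```

```text
t: 1.78
tool_pos: [0.5177, 0.1292, 0.3556]
tcp_rot: [0.593, 3.085, 0.0]
contact_force: [0.8, 0.6, 0.1]
finger_gap: 1.0
grasp_force: 0.0
t: 3.37
tool_pos: [0.5172, 0.1307, 0.3553]
tcp_rot: [-3.036, -0.808, 0.001]
contact_force: [-0.1, 0.6, 0.1]
finger_gap: 0.999
grasp_force: 0.0
[0.5842 0.1681 0.4368] [[0.497, -0.868, 0.0], [-0.829, -0.475, 0.295], [-0.256, -0.146, -0.956]] [[309.7, 0.0, 318.1], [0.0, 309.7, 197.1], [0.0, 0.0, 1.0]]
t 3.42 pos [0.5172 0.1307 0.3553] yaw -60.25 tilt [-0. -0. -1.] F [-0.3 -0.3  0.3] gap 1.002 gf 0.0
  shift NOW axes [0.042 0.215 0.177] | turn z -0.008 | shift after turn [0.041 0.215 0.177]
t 3.42 pos [0.5172 0.1307 0.3553] yaw -60.25 tilt [-0. -0. -1.] F [-0.3 -0.3  0.3] gap 1.002 gf 0.0
  shift NOW axes [-3.856  8.918  3.511] | turn z -1.852 | shift after turn [-9.535  1.864  3.511]
```

View pics/w1.png

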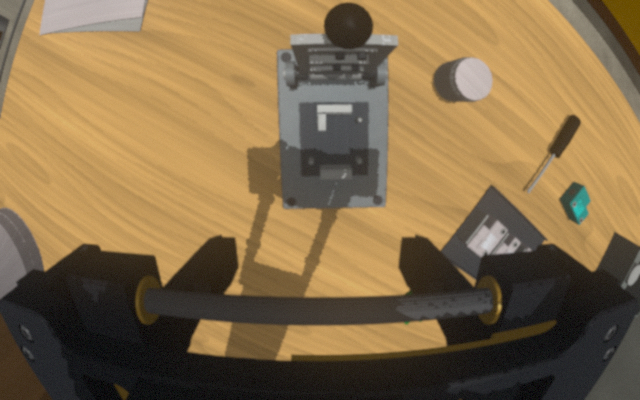

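The wrist view shows the fixture (base 278–388 × 50–207 px), nest near (333,135), L-shaped stop and key at (320,110), and the knob at (348,25). The wrist camera sits on the tool's +x side, so I'll insert at yaw 120° with the camera away from the leaf.

```bash
cat >> h.py <<'E'
def base_lines(s,box,fish=True,z=.018,dbg=None):
    """fixture base contour -> world pts on z"""
    hsv=cv2.cvtColor(s['frame'],cv2.COLOR_RGB2HSV)
    m=((hsv[...,1]<75)).astype(np.uint8)*255
    x0,y0,x1,y1=box;M=np.zeros_like(m);M[y0:y1,x0:x1]=m[y0:y1,x0:x1]
    M=cv2.morphologyEx(M,cv2.MORPH_OPEN,np.ones((3,3)))
    c=max(cv2.findContours(M,cv2.RETR_EXTERNAL,cv2.CHAIN_APPROX_NONE)[0],key=cv2.contourArea)[:,0]
    c=c[(c[:,0]>x0+2)&(c[:,0]<x1-3)&(c[:,1]>y0+2)&(c[:,1]<y1-3)]
    return c,np.array([onz(s,u,v,z,fish)[:2] for u,v in c])
def nestfit(P,g,yaw,sel):
    """refine nest centre/yaw: sel edges among -y,+y,-x"""
    from scipy.optimize import least_squares
    for tol in (.012,.006,.004):
        a=np.radians(yaw);L=(P-g)@np.array([[np.cos(a),-np.sin(a)],[np.sin(a),np.cos(a)]])
        ey=[(abs(L[:,1]-q)<tol)&(L[:,0]>-90)&(L[:,0]>-.09)&(L[:,0]<.045) for q in (-.075,.075)]
        ex=(abs(L[:,0]+.1)<tol)&(abs(L[:,1])<.065)
        def f(p):
            a=p[2];l=(P-p[:2])@np.array([[np.cos(a),-np.sin(a)],[np.sin(a),np.cos(a)]])
            return np.r_[l[ey[0],1]+.075,l[ey[1],1]-.075,l[ex,0]+.1]
        r=least_squares(f,[*g,a],loss='soft_l1',f_scale=.001);g=r.x[:2];yaw=np.degrees(r.x[2])
    q=f(r.x);n0,n1=ey[0].sum(),ey[1].sum()
    print('nest',g.round(4),'yaw',round(yaw,2),'n',n0,n1,ex.sum(),'mean res mm',(1e3*q[:n0].mean()).round(2),(1e3*q[n0:n0+n1].mean()).round(2),(1e3*q[n0+n1:].mean()).round(2),'rms',(1e3*q.std()).round(2))
    return g,yaw
E
python3 - <<'E'
from h import *
s=snap('wrist')
c,P=base_lines(s,(255,45,410,225)); nestfit(P,np.array([.5515,.1257]),30.,0)
s2=snap('top'); c,P=base_lines(s2,(215,160,305,255),fish=False); nestfit(P,np.array([.5515,.1257]),30.,0)
go(.5495,-.159,.25,-4.7)
E
```

```text
nest [0.5572 0.128 ] yaw 30.79 n 95 96 90 mean res mm 1.76 -1.8 -0.0 rms 1.54
nest [0.5526 0.1282] yaw 31.03 n 40 31 41 mean res mm 1.56 -2.35 -0.0 rms 1.82
t 3.52 pos [0.5172 0.1307 0.3553] yaw -59.75 tilt [-0. -0. -1.] F [ 0.1 -0.3 -0.3] gap 0.999 gf 0.0
  shift NOW axes [-3.933  8.884  3.511] | turn z -1.835 | shift after turn [-9.536  1.865  3.511]
```

```bash
python3 -m handwheel '[-0.25,0.55,0.1,0,0,0,-1, -0.3,0.8,0.2,0,0,0,-1, -0.35,0.84,0.22,0,0,0,-1, -0.35,0.84,0.22,0,0,0,-1, -0.37,0.84,0.22,0,0,0,-1, -0.37,0.84,0.22,0,0,0,-1, -0.37,0.84,0.22,0,0,0,-1, -0.37,0.84,0.22,0,0,0,-1, -0.37,0.84,0.22,0,0,0,-1, -0.37,0.84,0.22,0,0,0,-1, -0.37,0.84,0.22,0,0,0,-1, 0,0,0,0,0,-0.23,-1, 0,0,0,0,0,-0.23,-1, 0,0,0,0,0,-0.23,-1, 0,0,0,0,0,-0.23,-1, 0,0,0,0,0,-0.23,-1, 0,0,0,0,0,-0.23,-1, 0,0,0,0,0,-0.23,-1, 0,0,0,0,0,-0.23,-1, 0,0,0,0,0,0,-1]'
python3 - <<'E'
from h import *
s=snap('wrist','w2.png')
go(.5495,-.159,.25,-4.7)
hsv=cv2.cvtColor(s['frame'],cv2.COLOR_RGB2HSV)
m=((hsv[...,1]<45)&(hsv[...,2]>140)).astype(np.uint8)*255
for c in cv2.findContours(m,cv2.RETR_EXTERNAL,cv2.CHAIN_APPROX_NONE)[0]:
    if cv2.contourArea(c)<200: continue
    P=np.float32([onz(s,*p,.038,True)[:2] for p in c[:,0]]); r=cv2.minAreaRect(P*1000)
    print(c[:,0].mean(0).round(),np.round(r[0],1),np.round(r[1],1),round(r[2],1))
E
```

```text
t: 5.18
tool_pos: [0.5518, -0.1583, 0.287]
tcp_rot: [-2.304, -2.135, 0.0]
contact_force: [-0.3, -0.2, 0.6]
finger_gap: 0.999
grasp_force: 0.0
t 5.23 pos [ 0.5519 -0.1583  0.287 ] yaw -4.71 tilt [-0.  0. -1.] F [ 0.2 -0.5  0.9] gap 0.998 gf 0.0
  shift NOW axes [-0.031 -0.077  1.233] | turn z -0.0 | shift after turn [-0.03  -0.077  1.233]
[320. 260.] [ 546.2 -272.8] [55.  61.4] 87.7
[319. 229.] [ 548.4 -225.9] [64.7 38.5] 39.4
[340. 180.] [ 575.9 -166. ] [23.8 14.5] 86.4
[467.  11.] [739.3  20.8] [60.8 35.4] 7.0
[273.   8.] [520.1  23.5] [29.9 59.5] 82.1
```

View pics/w2.png

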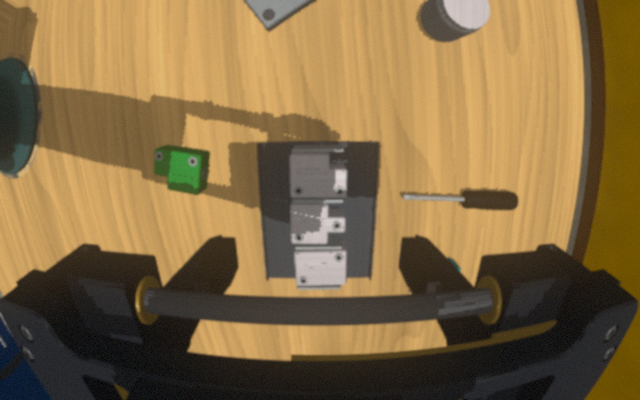

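The wrist view shows the L cover at columns 291–347, rows 149–197 (step at its upper right, i.e. +x+y), centred between the fingers; the tray is clear.

Run:
```python
from h import *
s=snap('wrist')
for p in [(290.5,149),(291,197),(347.5,197),(347.5,164)]: print(p,onz(s,*p,.038,True).round(4))
g=cv2.cvtColor(s['frame'],cv2.COLOR_RGB2GRAY);print(g[140:205,305].tolist());print(g[185,280:356].tolist())
go(.5495,-.1625,.080,-4.7)
```

```text
(290.5, 149) [ 0.5256 -0.1279  0.038 ]
(291, 197) [ 0.5205 -0.1817  0.038 ]
(347.5, 197) [ 0.5835 -0.1869  0.038 ]
(347.5, 164) [ 0.5857 -0.1494  0.038 ]
[92, 74, 56, 59, 67, 70, 76, 76, 83, 90, 95, 93, 90, 93, 101, 105, 111, 116, 116, 115, 117, 116, 113, 115, 117, 116, 117, 111, 109, 109, 110, 112, 110, 110, 110, 110, 115, 114, 110, 109, 107, 110, 112, 109, 113, 112, 109, 108, 112, 113, 110, 111, 107, 109, 105, 105, 104, 88, 78, 83, 91, 95, 95, 92, 100]
[55, 54, 53, 53, 54, 54, 57, 53, 58, 70, 88, 102, 109, 115, 114, 111, 107, 108, 107, 109, 110, 111, 110, 110, 109, 112, 110, 109, 112, 109, 107, 108, 108, 110, 114, 115, 111, 108, 108, 108, 112, 110, 108, 111, 109, 108, 111, 108, 108, 110, 109, 111, 115, 130, 164, 189, 198, 196, 185, 186, 189, 195, 197, 200, 195, 174, 137, 92, 62, 59, 53, 55, 57, 58, 59, 54]
t 5.28 pos [ 0.5519 -0.1583  0.287 ] yaw -4.79 tilt [-0.  0. -1.] F [-0.1 -0.  -0. ] gap 1.004 gf 0.0
  shift NOW axes [-0.148 -0.065  6.9  ] | turn z -0.003 | shift after turn [-0.147 -0.067  6.9  ]
```

```bash
python3 -m handwheel '[-0.15,0,0.6,0,0,0,-1, 0,0,0.9,0,0,0,-1, 0,0,0.9,0,0,0,-1, 0,0,0.9,0,0,0,-1, 0,0,0.9,0,0,0,-1, 0,0,0.9,0,0,0,-1, 0,0,0.8,0,0,0,-1, 0,0,0.6,0,0,0,-1, 0,0,0.35,0,0,0,-1, 0,0,0.2,0,0,0,-1, 0,0,0,0,0,0,-1, 0,0,0,0,0,0,-1]' 20
python3 -c "
from h import *
go(.5515,-.1625,.072,-4.7)"
```

```text
t: 6.28
tool_pos: [0.5521, -0.163, 0.0763]
tcp_rot: [2.31, 2.128, 0.001]
contact_force: [0.8, -0.3, -0.4]
finger_gap: 1.007
grasp_force: 0.0
t 6.28 pos [ 0.5521 -0.163   0.0763] yaw -4.69 tilt [ 0.001 -0.    -1.   ] F [ 0.8 -0.3 -0.4] gap 1.007 gf 0.0
  shift NOW axes [ 0.014 -0.023  0.143] | turn z 0.0 | shift after turn [ 0.014 -0.023  0.143]
```

```bash
python3 -m handwheel '[0,0,0.12,0,0,0,-1, 0,0,0,0,0,0,1, 0,0,0,0,0,0,1, 0,0,0,0,0,0,1, 0,0,0,0,0,0,1, 0,0,0,0,0,0,1, 0,0,0,0,0,0,1, 0,0,0,0,0,0,1, 0,0,0,0,0,0,1]' 25
python3 -c "
from h import *
go(.5515,-.1625,.072,-4.7);print(env.get_state()['finger_gap']*88)"
```

```text
t: 7.03
tool_pos: [0.5519, -0.1629, 0.0726]
tcp_rot: [2.31, 2.129, 0.001]
contact_force: [-1.5, -0.0, 5.1]
finger_gap: 0.728
grasp_force: 25.0
t 7.03 pos [ 0.5519 -0.1629  0.0726] yaw -4.66 tilt [ 0.001 -0.    -1.   ] F [-1.5 -0.   5.1] gap 0.728 gf 25.0
  shift NOW axes [ 0.012 -0.013  0.019] | turn z 0.001 | shift after turn [ 0.012 -0.013  0.019]
64.05665302240733
```

```bash
python3 -m handwheel '[0,0,-0.2,0,0,0,1, 0,0,-0.4,0,0,0,1, 0,0,-0.6,0,0,0,1, 0,0,-0.6,0,0,0,1, 0,0,-0.6,0,0,0,1, 0,0,-0.6,0,0,0,1, 0.6,-0.49,0,0,0,0,1, 0.6,-0.49,0,0,0,0,1, 0.6,-0.49,0,0,0,0,1, 0.6,-0.49,0,0,0,0,1, 0.6,-0.49,0,0,0,0,1, 0.6,-0.49,0,0,0,0,1, 0.57,-0.48,0,0,0,0,1, 0,0,0.2,0,0,-0.23,1, 0,0,0.4,0,0,-0.23,1, 0,0,0.4,0,0,-0.23,1, 0,0,0.4,0,0,-0.23,1, 0,0,0.4,0,0,-0.23,1, 0,0,0.4,0,0,0,1]'
python3 -c "
from h import *
go(.46,-.03,.0696,30.8)"
```

```text
t: 8.62
tool_pos: [0.4595, -0.0297, 0.0961]
tcp_rot: [1.567, 2.722, 0.0]
contact_force: [0.1, 0.1, -1.1]
finger_gap: 0.721
grasp_force: 25.0
t 8.62 pos [ 0.4595 -0.0297  0.0961] yaw 30.14 tilt [ 0.001 -0.    -1.   ] F [ 0.1  0.1 -1.1] gap 0.721 gf 25.0
  shift NOW axes [-0.017  0.009  0.884] | turn z -0.022 | shift after turn [-0.018  0.01   0.884]
```

```bash
python3 -m handwheel '[0,0,0.3,0,0,0,1, 0,0,0.2,0,0,0,1, 0,0,0.1,0,0,0,1, 0,0,0,0,0,0,1, 0,0,0,0,0,0,1]'
python3 -c "
from h import *
go(.46,-.03,.0696,30.8)"
```

```text
t: 9.03
tool_pos: [0.4597, -0.0298, 0.0783]
tcp_rot: [1.575, 2.718, 0.0]
contact_force: [0.1, 0.1, -1.2]
finger_gap: 0.723
grasp_force: 25.0
t 9.03 pos [ 0.4597 -0.0298  0.0783] yaw 29.83 tilt [ 0. -0. -1.] F [ 0.1  0.1 -1.2] gap 0.723 gf 25.0
  shift NOW axes [-0.01   0.004  0.291] | turn z -0.032 | shift after turn [-0.011  0.004  0.291]
```

```bash
python3 -m handwheel '[0,0,0.15,0,0,0,1, 0,0,0.1,0,0,0,1, 0,0,0.05,0,0,0,1, 0,0,0,0,0,0,1]'
python3 -c "
from h import *
go(.46,-.03,.0696,30.8)"
```

```text
t: 9.37
tool_pos: [0.4592, -0.0297, 0.0687]
tcp_rot: [-1.574, -2.718, 0.0]
contact_force: [0.1, -0.2, -1.5]
finger_gap: 0.725
grasp_force: 25.0
t 9.37 pos [ 0.4592 -0.0297  0.0687] yaw 29.84 tilt [-0.001  0.    -1.   ] F [ 0.1 -0.2 -1.5] gap 0.725 gf 25.0
  shift NOW axes [-0.022  0.02  -0.031] | turn z -0.032 | shift after turn [-0.023  0.019 -0.031]
```

```bash
python3 -m handwheel '[0,0,0.03,0,0,0,1, 0,0,0.02,0,0,0,1, 0,0,0,0,0,0,-1, 0,0,0,0,0,0,-1, 0,0,0,0,0,0,-1, 0,0,0,0,0,0,-1, 0,0,0,0,0,0,-1]'
python3 -c "
from h import *
go(.46,-.03,.0696,30.8)"
python3 -m handwheel '[0,0,-0.2,0,0,0,-1, 0,0,-0.5,0,0,0,-1, 0,0,-0.5,0,0,0,-1, 0,0,-0.5,0,0,0,-1, 0,0,0,0,0,-0.235,-1, 0,0,0,0,0,-0.235,-1, 0,0,0,0,0,-0.235,-1, 0,0,0,0,0,-0.235,-1, 0,0,0,0,0,-0.235,-1, 0,0,0,0,0,-0.235,-1, 0,0,0,0,0,-0.235,-1, 0,0,0,0,0,-0.235,-1, 0,0,0,0,0,-0.235,-1, 0,0,0,0,0,-0.235,-1, 0,0,0,0,0,-0.235,-1, 0,0,0,0,0,-0.235,-1, 0,0,0,0,0,-0.18,-1, 0,0,0,0,0,0,-1, 0,0,0,0,0,0,-1]'
python3 - <<'E'
from h import *
s=snap('wrist','w3.png');go(.46,-.03,.0696,120);s=snap('scene')
cv2.imwrite('pics/b3.png',cv2.cvtColor(np.vstack([cv2.imread('pics/w3.png')[...,::-1][:300],cv2.resize(s['frame'][120:320,220:480],(640,492))[:300]]),cv2.COLOR_RGB2BGR))
E
```

```text
t: 9.95
tool_pos: [0.4595, -0.0298, 0.0675]
tcp_rot: [1.575, 2.718, 0.0]
contact_force: [-0.4, 0.7, -0.2]
finger_gap: 0.996
grasp_force: 0.0
t 9.95 pos [ 0.4595 -0.0298  0.0675] yaw 29.84 tilt [ 0. -0. -1.] F [-0.4  0.7 -0.2] gap 0.996 gf 0.0
  shift NOW axes [-0.015  0.01  -0.07 ] | turn z -0.032 | shift after turn [-0.015  0.01  -0.07 ]
t: 11.53
tool_pos: [0.4595, -0.0297, 0.1188]
tcp_rot: [-0.805, 3.037, -0.0]
contact_force: [-0.3, -0.0, 0.2]
finger_gap: 0.999
grasp_force: 0.0
t 11.58 pos [ 0.4595 -0.0297  0.1187] yaw 119.68 tilt [ 0. -0. -1.] F [ 0.3 -1.2 -0.2] gap 1.003 gf 0.0
  shift NOW axes [-0.01  -0.016  1.638] | turn z -0.011 | shift after turn [-0.01  -0.016  1.638]
```

View pics/b3.png

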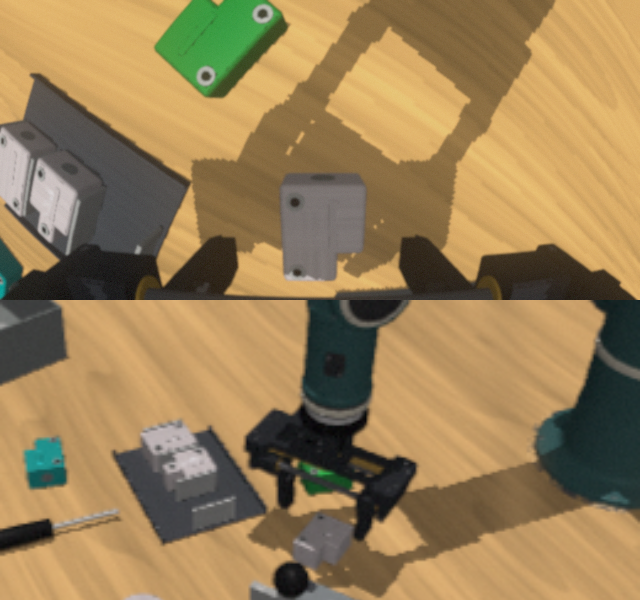

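The cover stands upright on the bench between the fingers (columns 282–364, step lower right = +x+y); the other covers are undisturbed. Re-grip across the sides.

```bash
python3 -m handwheel '[0.07,0.1,0.3,0,0,0,-1, 0,0,0.5,0,0,0,-1, 0,0,0.4,0,0,0,-1, 0,0,0.3,0,0,0,-1, 0,0,0.14,0,0,0,-1, 0,0,0,0,0,0,-1, 0,0,0,0,0,0,1, 0,0,0,0,0,0,1, 0,0,0,0,0,0,1, 0,0,0,0,0,0,1, 0,0,0,0,0,0,1, 0,0,0,0,0,0,1, 0,0,0,0,0,0,1, 0,0,0,0,0,0,1, 0,0,0,0,0,0,1]' 25
python3 -c "
from h import *
go(.4595,-.0298,.0696,119.84)
go(.5260,.1100,.25,120.8)"
```

```text
t: 12.88
tool_pos: [0.4564, -0.0282, 0.0696]
tcp_rot: [-0.809, 3.035, -0.0]
contact_force: [-0.1, -0.7, 3.8]
finger_gap: 0.564
grasp_force: 25.0
t 12.88 pos [ 0.4564 -0.0282  0.0696] yaw 119.84 tilt [ 0. -0. -1.] F [-0.1 -0.7  3.8] gap 0.564 gf 25.0
  shift NOW axes [-0.064 -0.097  0.001] | turn z -0.0 | shift after turn [-0.064 -0.097  0.   ]
t 12.88 pos [ 0.4564 -0.0282  0.0696] yaw 119.84 tilt [ 0. -0. -1.] F [-0.1 -0.7  3.8] gap 0.564 gf 25.0
  shift NOW axes [-4.308  2.84  -6.012] | turn z -0.032 | shift after turn [-4.353  2.769 -6.013]
```

```bash
python3 -m handwheel '[0,0,-0.3,0,0,0,1, 0,0,-0.7,0,0,0,1, 0,0,-0.85,0,0,0,1, -0.4,0.2,-0.8,0,0,0,1, -0.66,0.3,-0.7,0,0,0,1, -0.66,0.3,-0.7,0,0,0,1, -0.66,0.3,-0.7,0,0,0,1, -0.66,0.3,-0.7,0,0,0,1, -0.66,0.3,-0.7,0,0,0,1, -0.66,0.3,-0.7,0,0,0,1, -0.66,0.3,-0.7,0,0,0,1, -0.66,0.3,-0.7,0,0,0,1, -0.66,0.3,-0.6,0,0,-0.03,1, 0,0,0,0,0,0,1, 0,0,0,0,0,0,1, 0,0,0,0,0,0,1]'
python3 - <<'E'
from h import *
s=snap('wrist','w4.png');go(.579,.1425,.335,120.8)
E
```

```text
t: 14.22
tool_pos: [0.5768, 0.1415, 0.3337]
tcp_rot: [0.832, -3.027, 0.0]
contact_force: [0.0, -0.1, -1.8]
finger_gap: 0.566
grasp_force: 25.0
t 14.27 pos [0.5765 0.1411 0.3331] yaw 120.72 tilt [-0.003 -0.001 -1.   ] F [-0.4  0.7 -2.5] gap 0.564 gf 25.0
  shift NOW axes [-0.094 -0.003 -0.063] | turn z -0.003 | shift after turn [-0.094 -0.004 -0.063]
```

View pics/w4.png

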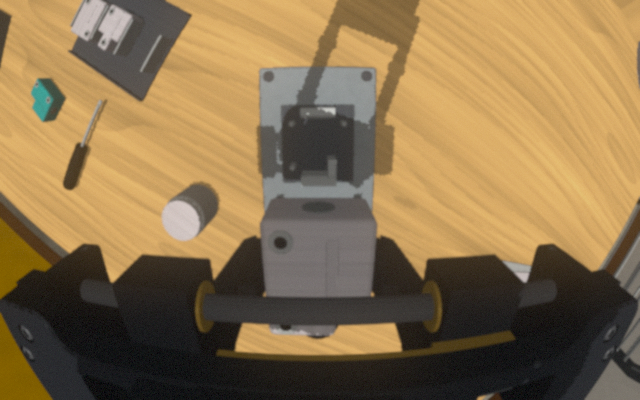

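The view shows the base edges at columns 261 and 376, front edge row 68, floor plate 282–355 × 104–186; the cover hangs square in the grip. Fit nest pose with a free edge bias.

```bash
cat >> h.py <<'E'
def nestfit2(P,g,yaw):
    from scipy.optimize import least_squares
    def loc(p):
        a=p[2];return (P-p[:2])@np.array([[np.cos(a),-np.sin(a)],[np.sin(a),np.cos(a)]])
    p=np.array([*g,np.radians(yaw),0.])
    for tol in (.012,.006,.004):
        L=loc(p);A=(abs(L[:,1]+.075-p[3])<tol)&(L[:,0]>-.09)&(L[:,0]<.04);B=(abs(L[:,1]-.075+p[3])<tol)&(L[:,0]>-.09)&(L[:,0]<.04)
        C=(abs(L[:,0]+.1-p[3])<tol)&(abs(L[:,1])<.065)
        f=lambda p:np.r_[loc(p)[A,1]+.075-p[3],loc(p)[B,1]-.075+p[3],loc(p)[C,0]+.1-p[3]]
        p=least_squares(f,p,loss='soft_l1',f_scale=.001).x
    print('nest',p[:2].round(4),'yaw',np.degrees(p[2]).round(2),'bias mm',(p[3]*1e3).round(2),'n',A.sum(),B.sum(),C.sum(),'rms',(1e3*f(p).std()).round(2))
    return p
E
python3 - <<'E'
from h import *
s=snap('wrist')
c,P=base_lines(s,(235,50,400,195)); p=nestfit2(P,np.array([.554,.127]),30.8)
# dark plate
g=cv2.cvtColor(s['frame'],cv2.COLOR_RGB2GRAY)
print('row120',g[120,255:385].tolist());print('row150',g[150,255:300].tolist());print('col296',g[95:195,292].tolist())
s2=snap('top'); 
print(g[60:75,300].tolist())
for q in [(282,150),(355,150),(319,104),(292,186)]: 
    w=onz(s,*q,.024,True)[:2]-p[:2];a=p[2];print(q,(1e3*np.array([np.cos(a)*w[0]+np.sin(a)*w[1],-np.sin(a)*w[0]+np.cos(a)*w[1]])).round(1))
n=p[:2]; y=np.degrees(p[2]); u=np.array([np.cos(p[2]),np.sin(p[2])]); t=n-.0019*u; go(t[0],t[1],.15,y+90)
E
```

```text
nest [0.5545 0.1264] yaw 31.01 bias mm 1.68 n 99 99 103 rms 0.42
row120 [170, 171, 173, 165, 154, 143, 140, 148, 149, 148, 147, 149, 149, 150, 147, 148, 147, 146, 146, 142, 145, 142, 147, 148, 139, 128, 112, 92, 71, 62, 59, 60, 62, 61, 60, 65, 67, 65, 65, 67, 61, 57, 61, 60, 56, 58, 62, 61, 62, 71, 74, 74, 66, 56, 59, 59, 56, 57, 56, 57, 58, 60, 57, 59, 60, 57, 59, 55, 54, 59, 56, 55, 53, 60, 56, 55, 58, 59, 53, 58, 55, 54, 59, 54, 57, 58, 64, 69, 67, 60, 62, 61, 61, 63, 58, 60, 56, 64, 80, 103, 122, 126, 121, 127, 136, 146, 148, 145, 148, 146, 149, 146, 148, 139, 124, 105, 92, 92, 88, 88, 93, 105, 110, 110, 107, 110, 105, 110, 112, 123]
row150 [166, 158, 138, 116, 111, 102, 95, 90, 87, 87, 88, 90, 86, 89, 87, 83, 86, 85, 84, 87, 89, 100, 111, 116, 109, 91, 80, 63, 61, 57, 55, 56, 59, 59, 56, 61, 62, 57, 53, 56, 57, 58, 54, 55, 56]
col296 [149, 148, 150, 152, 147, 149, 152, 149, 149, 139, 118, 90, 74, 66, 62, 65, 61, 59, 61, 59, 60, 62, 63, 60, 59, 65, 76, 85, 91, 95, 90, 82, 70, 65, 57, 64, 61, 54, 55, 59, 60, 56, 56, 59, 61, 58, 58, 60, 56, 60, 58, 57, 57, 58, 55, 57, 51, 56, 56, 59, 53, 57, 56, 53, 55, 57, 59, 61, 66, 75, 79, 87, 90, 93, 95, 84, 72, 61, 61, 56, 54, 57, 51, 60, 66, 78, 96, 113, 131, 139, 139, 143, 141, 143, 142, 143, 141, 143, 140, 141]
[178, 178, 180, 173, 178, 170, 162, 142, 145, 153, 155, 156, 153, 154, 154]
(282, 150) [  7.1 -45.3]
(355, 150) [ 7.6 47.8]
(319, 104) [-50.8   2.2]
(292, 186) [ 54.8 -33.7]
t 14.37 pos [0.5766 0.141  0.3331] yaw 120.68 tilt [-0.003 -0.001 -1.   ] F [ 0.3 -0.2 -1.7] gap 0.564 gf 25.0
  shift NOW axes [ 0.925 -0.049  6.105] | turn z -0.011 | shift after turn [ 0.946 -0.038  6.102]
```

```bash
python3 -m handwheel '[0.3,-0.04,0,0,0,-0.01,1, 0.32,0,0.2,0,0,0,1, 0.3,0,0.5,0,0,0,1, 0,0,0.8,0,0,0,1, 0,0,0.85,0,0,0,1, 0,0,0.85,0,0,0,1, 0,0,0.85,0,0,0,1, 0,0,0.85,0,0,0,1, 0,0,0.7,0,0,0,1, 0,0,0.5,0,0,0,1, 0,0,0.2,0,0,0,1, 0,0,0,0,0,0,1, 0,0,0,0,0,0,1, 0,0,0,0,0,0,1]'
python3 - <<'E'
from h import *
go(.5535,.1258,.0936,121)
s=snap('wrist','w5.png')
E
```

```text
t: 15.53
tool_pos: [0.5556, 0.1266, 0.1472]
tcp_rot: [-0.84, 3.025, -0.0]
contact_force: [-0.1, 0.2, -0.9]
finger_gap: 0.565
grasp_force: 25.0
t 15.53 pos [0.5556 0.1266 0.1472] yaw 121.03 tilt [ 0.002  0.    -1.   ] F [-0.1  0.2 -0.9] gap 0.565 gf 25.0
  shift NOW axes [0.076 0.014 1.787] | turn z 0.001 | shift after turn [0.072 0.013 1.787]
```

View pics/w5.png

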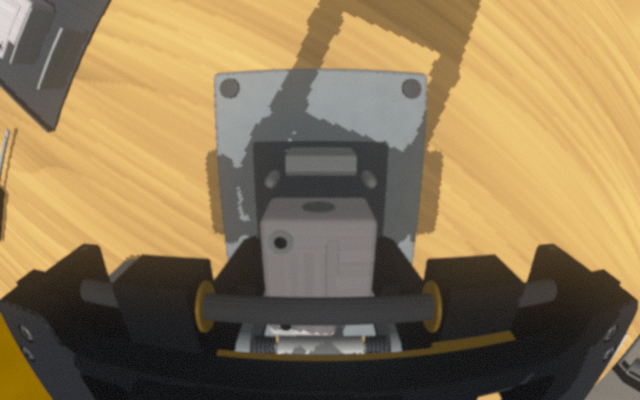

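The held cover (columns 263–375) is centred on the front stop (286–356) and plate (253–387). Lower into the nest with force checks.

```bash
python3 -m handwheel '[0.07,0.01,0.3,0,0,0,1, 0,0,0.3,0,0,0,1, 0,0,0.15,0,0,0,1, 0,0,0.15,0,0,0,1, 0,0,0.12,0,0,0,1, 0,0,0.12,0,0,0,1, 0,0,0,0,0,0,1]' 
python3 -c "
from h import *
go(.5535,.1258,.0936,121)"
```

```text
t: 16.17
tool_pos: [0.5523, 0.1258, 0.1105]
tcp_rot: [0.84, -3.025, -0.0]
contact_force: [-0.4, 0.4, -0.8]
finger_gap: 0.564
grasp_force: 25.0
t 16.17 pos [0.5523 0.1258 0.1105] yaw 121.04 tilt [-0.002 -0.    -1.   ] F [-0.4  0.4 -0.8] gap 0.564 gf 25.0
  shift NOW axes [-0.036 -0.021  0.564] | turn z 0.001 | shift after turn [-0.035 -0.021  0.564]
```

```bash
python3 -m handwheel '[-0.02,0,0.15,0,0,0,1, 0,0,0.15,0,0,0,1, 0,0,0.12,0,0,0,1, 0,0,0.08,0,0,0,1, 0,0,0,0,0,0,1]' 
python3 -c "
from h import *
go(.5535,.1258,.0936,121)"
```

```text
t: 16.58
tool_pos: [0.5528, 0.1261, 0.0958]
tcp_rot: [0.84, -3.026, -0.0]
contact_force: [-0.3, -0.4, -1.7]
finger_gap: 0.568
grasp_force: 25.0
t 16.58 pos [0.5528 0.1261 0.0958] yaw 121.04 tilt [-0.001 -0.    -1.   ] F [-0.3 -0.4 -1.7] gap 0.568 gf 25.0
  shift NOW axes [-0.014 -0.02   0.073] | turn z 0.001 | shift after turn [-0.014 -0.02   0.073]
```

```bash
python3 -m handwheel '[0,0,0.05,0,0,0,1, 0,0,0.03,0,0,0,1, 0,0,0.01,0,0,0,1, 0,0,0,0,0,0,-0.6, 0,0,0,0,0,0,-0.6, 0,0,0,0,0,0,-0.6, 0,0,0,0,0,0,-0.6, 0,0,0,0,0,0,-0.6]'
python3 -c "
from h import *
go(.5535,.1258,.0936,121)"
python3 -m handwheel '[0,0,-0.2,0,0,0,-0.6, 0,0,-0.4,0,0,0,-0.6, 0,0,-0.6,0,0,0,-0.6, 0,0,-0.8,0,0,0,-0.6, 0,0,-0.8,0,0,0,-0.6, 0.2,0,-0.8,0,0,0,-0.6, 0.4,0,-0.8,0,0,0,-0.6, 0.6,0,-0.6,0,0,0,-0.6, 0.6,0,0,0,0,0,-0.6, 0,0,0,0,0,0,-0.6, 0,0,0,0,0,0,-0.6]'
python3 - <<'E'
from h import *
s=snap('wrist','w6.png');go(.5535,.1258,.3,121)
t=snap('top','t6.png')
o=cv2.imread('pics/w6.png')[30:330,160:480]; q=cv2.resize(cv2.imread('pics/t6.png')[150:250,220:310],(450,500))
I=np.zeros((600,770,3),np.uint8);I[:300,:320]=o;I[:500,320:]=q;cv2.imwrite('pics/c6.png',I)
E
```

```text
t: 17.25
tool_pos: [0.5535, 0.1262, 0.0942]
tcp_rot: [-0.841, 3.027, -0.0]
contact_force: [0.3, 0.1, -0.6]
finger_gap: 0.799
grasp_force: 0.0
t 17.25 pos [0.5535 0.1262 0.0942] yaw 121.04 tilt [ 0.  0. -1.] F [ 0.3  0.1 -0.6] gap 0.799 gf 0.0
  shift NOW axes [ 0.007 -0.011  0.019] | turn z 0.001 | shift after turn [ 0.007 -0.011  0.019]
t: 18.17
tool_pos: [0.507, 0.0982, 0.2452]
tcp_rot: [-0.839, 3.025, -0.0]
contact_force: [0.2, -0.2, -0.1]
finger_gap: 0.798
grasp_force: 0.0
t 18.22 pos [0.5073 0.0984 0.2446] yaw 121.01 tilt [ 0.001  0.    -1.   ] F [0.4 0.4 0.2] gap 0.801 gf 0.0
  shift NOW axes [-1.794 -0.012 -1.846] | turn z 0.0 | shift after turn [-1.791 -0.011 -1.848]
```

View pics/c6.png

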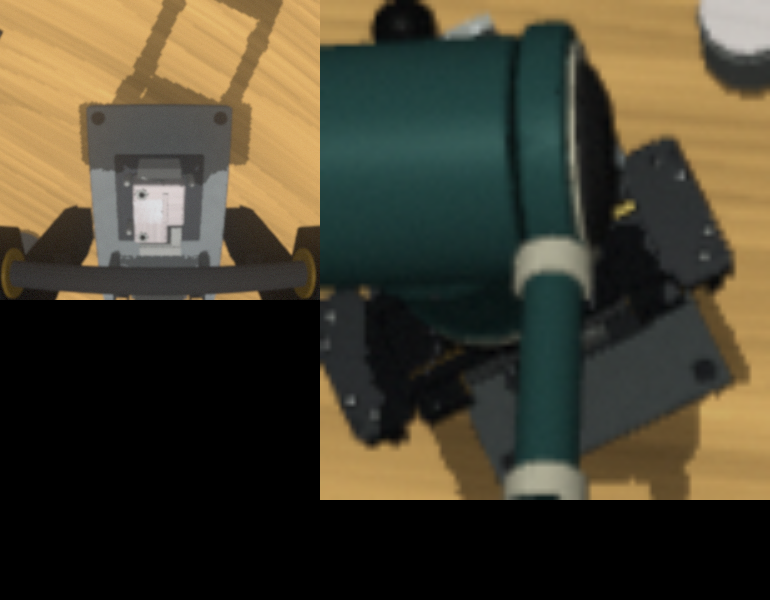

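The cover sits square and low in the nest (wrist crop: cover at ~(158,213) between stops, step on the key). Next: the knob. Compute the approach and the arc chords.

Run:
```python
from h import *
go(.6403,.178,.33,121); go(.6403,.178,.281,121)
a=np.radians(95-np.arange(9)*95/8)
p=np.c_[-(85-165*np.cos(a)),-(70+165*np.sin(a))]/30
print(np.diff(p,axis=0).round(3))
s=snap('top');im=s['frame'];g=cv2.cvtColor(im,cv2.COLOR_RGB2GRAY)
w=snap('scene');g=cv2.cvtColor(w['frame'],cv2.COLOR_RGB2GRAY)
print('knob predicted scene px',proj(w,[.6403,.178,.234]))
m=(g<40).astype(np.uint8);m[:200]=0;m[260:]=0;m[:,:310]=0;m[:,370:]=0
for c in cv2.findContours(m,cv2.RETR_EXTERNAL,cv2.CHAIN_APPROX_NONE)[0]:
    if cv2.contourArea(c)>60: print(cv2.minEnclosingCircle(c),cv2.contourArea(c))
```

```text
t 18.27 pos [0.5074 0.0985 0.2441] yaw 121.03 tilt [ 0.001  0.    -1.   ] F [-0.4 -0.4 -0.4] gap 0.799 gf 0.0
  shift NOW axes [-5.163 -0.014 -2.862] | turn z 0.001 | shift after turn [-5.162 -0.011 -2.865]
t 18.27 pos [0.5074 0.0985 0.2441] yaw 121.03 tilt [ 0.001  0.    -1.   ] F [-0.4 -0.4 -0.4] gap 0.799 gf 0.0
  shift NOW axes [-5.162 -0.014 -1.228] | turn z 0.001 | shift after turn [-5.162 -0.011 -1.231]
[[1.138 0.019]
 [1.11  0.252]
 [1.034 0.475]
 [0.914 0.678]
 [0.755 0.851]
 [0.564 0.989]
 [0.348 1.083]
 [0.118 1.132]]
knob predicted scene px [337.5477833  233.30253443]
((339.4473571777344, 233.13157653808594), 8.0791015625) 135.5
```

```bash
python3 -m handwheel '[0,0,-0.5,0,0,0,-1, 0,0,-0.85,0,0,0,-1, 0,0,-0.85,0,0,0,-1, -0.5,0,-0.66,0,0,0,-1, -0.8,0,0,0,0,0,-1, -0.9,0,0,0,0,0,-1, -0.9,0,0,0,0,0,-1, -0.9,0,0,0,0,0,-1, -0.7,0,0,0,0,0,-1, -0.46,0,0,0,0,0,-1, 0,0,0,0,0,0,-1, 0,0,0,0,0,0,-1]'
python3 - <<'E'
from h import *
go(.6403,.178,.281,121)
s=snap('wrist','w7.png'); cv2.imwrite('pics/w7c.png',cv2.imread('pics/w7.png')[150:400,160:480])
E
```

```text
t: 19.37
tool_pos: [0.64, 0.1787, 0.3281]
tcp_rot: [0.841, -3.024, 0.0]
contact_force: [-0.4, 0.1, 0.1]
finger_gap: 1.001
grasp_force: 0.0
t 19.37 pos [0.64   0.1787 0.3281] yaw 121.08 tilt [-0.003 -0.001 -1.   ] F [-0.4  0.1  0.1] gap 1.001 gf 0.0
  shift NOW axes [ 0.    -0.025  1.569] | turn z 0.003 | shift after turn [ 0.004 -0.024  1.569]
```

View pics/w7c.png

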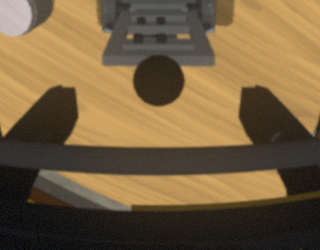

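The knob at (318,230) is exactly midway between the fingers (237 and 400). Check its x by ray, then descend.

```bash
python3 -c "
from h import *
s=snap('wrist');print(onz(s,318.5,230,.234,True).round(4))
go(.6403,.178,.281,121)"
python3 -m handwheel '[0,0,0.4,0,0,0,-1, 0,0,0.5,0,0,0,-1, 0,0,0.4,0,0,0,-1, 0,0,0.2,0,0,0,-1, 0,0,0,0,0,0,-1, 0,0,0,0,0,0,-1]'
python3 -c "
from h import *
go(.6403,.178,.281,121)"
```

```text
[0.6394 0.1775 0.234 ]
t 19.47 pos [0.6392 0.178  0.3288] yaw 121.05 tilt [-0.002 -0.001 -1.   ] F [0.8 0.4 0.8] gap 0.998 gf 0.0
  shift NOW axes [-0.034 -0.019  1.595] | turn z 0.002 | shift after turn [-0.031 -0.018  1.595]
t: 19.97
tool_pos: [0.6392, 0.1779, 0.2841]
tcp_rot: [0.84, -3.026, -0.0]
contact_force: [-0.1, -0.3, -0.2]
finger_gap: 1.002
grasp_force: 0.0
t 19.97 pos [0.6392 0.1779 0.2841] yaw 121.03 tilt [-0.001 -0.    -1.   ] F [-0.1 -0.3 -0.2] gap 1.002 gf 0.0
  shift NOW axes [-0.033 -0.015  0.102] | turn z 0.001 | shift after turn [-0.033 -0.015  0.102]
```

Knob measured at (0.6394, 0.1775), as predicted. Grip it lightly first.

```bash
python3 -m handwheel '[0,0,0.12,0,0,0,0.1, 0,0,0,0,0,0,0.1, 0,0,0,0,0,0,1, 0,0,0,0,0,0,1, 0,0,0,0,0,0,1, 0,0,0,0,0,0,1, 0,0,0,0,0,0,1, 0,0,0,0,0,0,1, 0,0,0,0,0,0,1, 0,0,0,0,0,0,1, 0,0,0,0,0,0,1]' 8
python3 -c "
from h import *
go(.6403,.178,.28,121);print(env.get_state()['finger_gap']*88)"
```

```text
t: 20.88
tool_pos: [0.6396, 0.1785, 0.2811]
tcp_rot: [0.841, -3.027, -0.001]
contact_force: [-0.2, 1.2, 0.5]
finger_gap: 0.347
grasp_force: 8.0
t 20.88 pos [0.6396 0.1785 0.2811] yaw 121.05 tilt [-0.     0.001 -1.   ] F [-0.2  1.2  0.5] gap 0.347 gf 8.0
  shift NOW axes [-0.013 -0.027  0.038] | turn z 0.002 | shift after turn [-0.013 -0.027  0.038]
30.545860702705312
```

```bash
python3 -m handwheel '[0,0,0,0,0,0,1, 0.14,0,0,0,0,0,1, 0.14,0,0,0,0,0,1, 0.285,0.0,0.005,0,0,0,1, 0.285,0,0.005,0,0,0,1, 0.285,0,0.005,0,0,0,1, 0.278,0,0.063,0,0,0,1, 0.278,0,0.063,0,0,0,1, 0.278,0,0.063,0,0,0,1, 0.278,0,0.063,0,0,0,1, 0,0,0,0,0,0,1]' 20
python3 -c "
from h import *
u=np.array([np.cos(np.radians(31)),np.sin(np.radians(31))]);p=np.array([.5551,.1268])+.0994*u
a=np.radians(95-95/4);x=.085-.165*np.cos(a);q=np.array([.5551,.1268])+x*u
go(*q,.045+.07+.165*np.sin(a)+.002,121);s=snap('scene','s8.png')
im=cv2.imread('pics/s8.png');cv2.imwrite('pics/s8c.png',cv2.resize(im[180:320,250:430],(720,560)))"
```

```text
t: 21.8
tool_pos: [0.5798, 0.1425, 0.2718]
tcp_rot: [0.839, -3.025, -0.0]
contact_force: [0.8, 5.5, -2.0]
finger_gap: 0.343
grasp_force: 20.0
t 21.8 pos [0.5798 0.1425 0.2718] yaw 121.02 tilt [-0.003 -0.    -1.   ] F [ 0.8  5.5 -2. ] gap 0.343 gf 20.0
  shift NOW axes [-0.091 -0.025 -0.047] | turn z 0.001 | shift after turn [-0.091 -0.025 -0.047]
```

View pics/s8c.png

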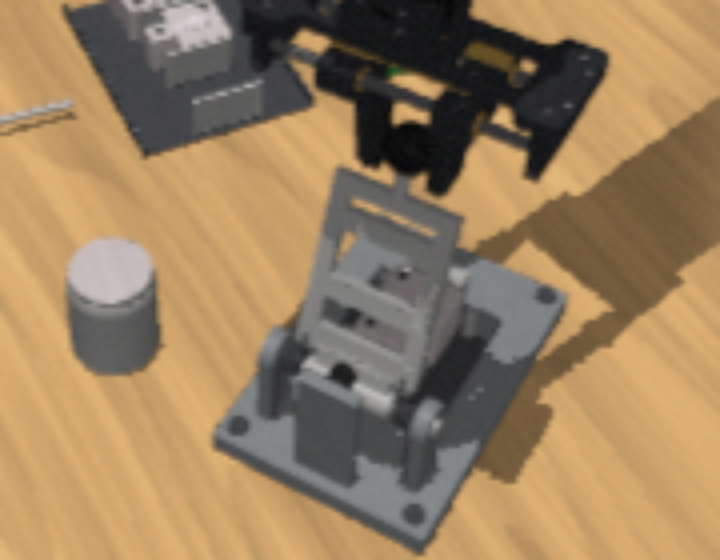

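The leaf follows, gripped by the knob, with small forces. Continue down the arc.

```bash
python3 -m handwheel '[0.2,0,0.08,0,0,0,1, 0.259,0,0.119,0,0,0,1, 0.259,0,0.119,0,0,0,1, 0.259,0,0.119,0,0,0,1, 0.229,0,0.17,0,0,0,1, 0.229,0,0.17,0,0,0,1, 0.229,0,0.17,0,0,0,1, 0.229,0,0.17,0,0,0,1, 0.189,0,0.213,0,0,0,1, 0.189,0,0.213,0,0,0,1, 0.189,0,0.213,0,0,0,1, 0.189,0,0.213,0,0,0,1, 0,0,0,0,0,0,1]'
python3 -c "
from h import *
u=np.array([np.cos(np.radians(31)),np.sin(np.radians(31))])
a=np.radians(95*3/8);x=.085-.165*np.cos(a);q=np.array([.5551,.1268])+x*u
go(*q,.045+.07+.165*np.sin(a)+.002,121)"
```

```text
t: 22.93
tool_pos: [0.5134, 0.1026, 0.2137]
tcp_rot: [-0.839, 3.026, 0.002]
contact_force: [0.8, 7.5, 1.2]
finger_gap: 0.342
grasp_force: 19.8
t 22.93 pos [0.5134 0.1026 0.2137] yaw 121.01 tilt [ 0.001  0.001 -1.   ] F [0.8 7.5 1.2] gap 0.342 gf 19.8
  shift NOW axes [ 0.031 -0.025  0.019] | turn z 0.0 | shift after turn [ 0.031 -0.025  0.019]
```

```bash
python3 -m handwheel '[0.16,0,0.25,0,0,0,1, 0.141,0,0.247,0,0,0,1, 0.141,0,0.247,0,0,0,1, 0.141,0,0.247,0,0,0,1, 0.087,0,0.271,0,0,0,1, 0.087,0,0.271,0,0,0,1, 0.087,0,0.271,0,0,0,1, 0.087,0,0.271,0,0,0,1, 0.04,0,0.28,0,0,0,1, 0.04,0,0.28,0,0,0,1, 0.03,0,0.25,0,0,0,1, 0.01,0,0.2,0,0,0,1, 0,0,0.08,0,0,0,1, 0,0,0,0,0,0,1]'
python3 -c "
from h import *
u=np.array([np.cos(np.radians(31)),np.sin(np.radians(31))])
q=np.array([.5551,.1268])-.08*u
go(*q,.045+.07+.002,121)"
```

```text
t: 24.1
tool_pos: [0.4863, 0.0863, 0.1193]
tcp_rot: [0.84, -3.026, -0.001]
contact_force: [-2.8, 5.9, 7.0]
finger_gap: 0.34
grasp_force: 19.1
t 24.1 pos [0.4863 0.0863 0.1193] yaw 121.03 tilt [-0.002  0.    -1.   ] F [-2.8  5.9  7. ] gap 0.34 gf 19.1
  shift NOW axes [ 0.006 -0.025  0.078] | turn z 0.001 | shift after turn [ 0.006 -0.025  0.078]
```

```bash
python3 -m handwheel '[0,0,0.05,0,0,0,1, 0,0,0.05,0,0,0,1, 0,0,0.03,0,0,0,1, 0,0,0,0,0,0,1, 0,0,0,0,0,0,1, 0,0,0,0,0,0,1]'
python3 -c "
from h import *
s=snap('scene','s9.png');print(env.get_state()['contact_force'],env.get_state()['tool_pos'])
im=cv2.imread('pics/s9.png');cv2.imwrite('pics/s9c.png',cv2.resize(im[180:320,250:430],(720,560)))"
```

```text
t: 24.6
tool_pos: [0.4863, 0.0863, 0.1159]
tcp_rot: [0.84, -3.026, -0.001]
contact_force: [-3.5, 6.2, 6.6]
finger_gap: 0.338
grasp_force: 19.1
[-4.38617758  5.4587798   6.44806435] [0.48627977 0.08631058 0.1159475 ]
```

View pics/s9c.png

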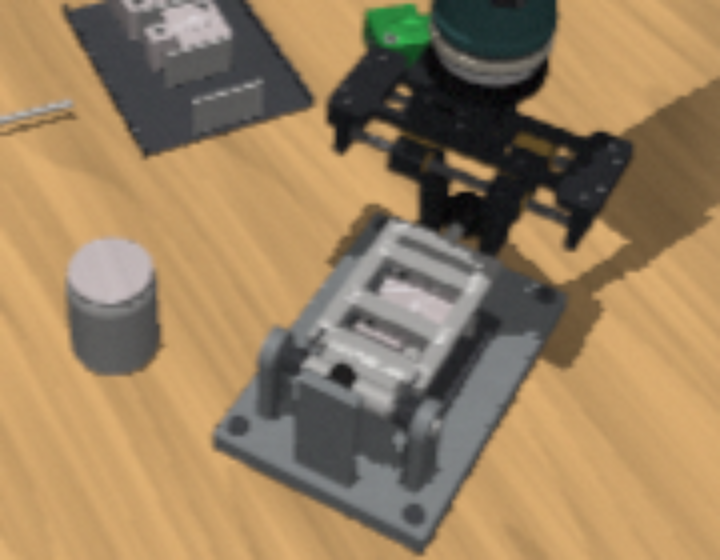

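The leaf looks level over the cover; force is still only the spring's, so press a touch further until it bottoms.

```bash
python3 -m handwheel '[0,0,0.04,0,0,0,1, 0,0,0.04,0,0,0,1, 0,0,0,0,0,0,1, 0,0,0,0,0,0,1]'
python3 -m handwheel '[0,0,0.04,0,0,0,1, 0,0,0.04,0,0,0,1, 0,0,0,0,0,0,1, 0,0,0,0,0,0,1, 0,0,0,0,0,0,1]'
```

```text
t: 24.98
tool_pos: [0.4863, 0.0863, 0.1135]
tcp_rot: [0.84, -3.026, -0.001]
contact_force: [-5.1, 6.0, 6.2]
finger_gap: 0.34
grasp_force: 19.1
t: 25.4
tool_pos: [0.4864, 0.0863, 0.1119]
tcp_rot: [0.84, -3.026, -0.001]
contact_force: [-6.7, 5.4, 13.3]
finger_gap: 0.34
grasp_force: 18.6
```

Bottomed (13 N) and held. Now lift slowly, the knob still gripped.

```bash
python3 -m handwheel '[0,0,-0.08,0,0,0,1, 0,0,-0.12,0,0,0,1, 0,0,-0.2,0,0,0,1, -0.024,0,-0.22,0,0,0,1, -0.024,0,-0.226,0,0,0,1, -0.024,0,-0.226,0,0,0,1, -0.024,0,-0.226,0,0,0,1, -0.07,0,-0.217,0,0,0,1, -0.07,0,-0.217,0,0,0,1, -0.07,0,-0.217,0,0,0,1, -0.07,0,-0.217,0,0,0,1, -0.07,0,-0.217,0,0,0,1, -0.113,0,-0.198,0,0,0,1, -0.113,0,-0.198,0,0,0,1, -0.113,0,-0.198,0,0,0,1, -0.113,0,-0.198,0,0,0,1, -0.113,0,-0.198,0,0,0,1]'
python3 -c "
from h import *
u=np.array([np.cos(np.radians(31)),np.sin(np.radians(31))])
a=np.radians(95*3/8);x=.085-.165*np.cos(a);q=np.array([.5551,.1268])+x*u
go(*q,.043+.07+.165*np.sin(a),121)"
```

```text
t: 26.82
tool_pos: [0.5135, 0.1027, 0.2124]
tcp_rot: [-0.839, 3.025, 0.002]
contact_force: [4.0, 9.8, -1.9]
finger_gap: 0.335
grasp_force: 19.9
t 26.82 pos [0.5135 0.1027 0.2124] yaw 121.01 tilt [ 0.002  0.002 -1.   ] F [ 4.   9.8 -1.9] gap 0.335 gf 19.9
  shift NOW axes [ 0.036 -0.026  0.111] | turn z 0.0 | shift after turn [ 0.036 -0.026  0.111]
```

```bash
python3 -m handwheel '[-0.13,0,-0.12,0,0,0,1, -0.151,0,-0.16,0,0,0,1, -0.151,0,-0.17,0,0,0,1, -0.151,0,-0.17,0,0,0,1, -0.151,0,-0.17,0,0,0,1, -0.183,0,-0.136,0,0,0,1, -0.183,0,-0.136,0,0,0,1, -0.183,0,-0.136,0,0,0,1, -0.183,0,-0.136,0,0,0,1, -0.183,0,-0.136,0,0,0,1, -0.207,0,-0.095,0,0,0,1, -0.207,0,-0.095,0,0,0,1, -0.207,0,-0.095,0,0,0,1, -0.207,0,-0.095,0,0,0,1, -0.207,0,-0.095,0,0,0,1]'
python3 -c "
from h import *
u=np.array([np.cos(np.radians(31)),np.sin(np.radians(31))])
for k in (6,8):
  a=np.radians(95*k/8);x=.085-.165*np.cos(a);q=np.array([.5551,.1268])+x*u
  go(*q,.043+.07+.165*np.sin(a),121)"
```

```text
t: 28.07
tool_pos: [0.5812, 0.1434, 0.2686]
tcp_rot: [0.84, -3.025, -0.001]
contact_force: [1.5, 4.1, -8.8]
finger_gap: 0.33
grasp_force: 20.4
t 28.07 pos [0.5812 0.1434 0.2686] yaw 121.04 tilt [-0.002 -0.    -1.   ] F [ 1.5  4.1 -8.8] gap 0.33 gf 20.4
  shift NOW axes [-0.034 -0.026 -0.023] | turn z 0.001 | shift after turn [-0.034 -0.026 -0.023]
t 28.07 pos [0.5812 0.1434 0.2686] yaw 121.04 tilt [-0.002 -0.    -1.   ] F [ 1.5  4.1 -8.8] gap 0.33 gf 20.4
  shift NOW axes [-2.28  -0.027 -0.299] | turn z 0.001 | shift after turn [-2.281 -0.026 -0.294]
```

```bash
python3 -m handwheel '[-0.2,0,0,0,0,0,1, -0.22,0,-0.02,0,0,0,1, -0.22,0,-0.03,0,0,0,1, -0.22,0,-0.04,0,0,0,1, -0.22,0,-0.04,0,0,0,1, -0.22,0,-0.02,0,0,0,1, -0.22,0,0,0,0,0,1, -0.22,0,0,0,0,0,1, -0.2,0,0,0,0,0,1, -0.15,0,0,0,0,0,1, -0.1,0,0,0,0,0,1, -0.06,0,0,0,0,0,1, 0,0,0,0,0,0,1, 0,0,0,0,0,0,1]'
python3 -c "
from h import *
u=np.array([np.cos(np.radians(31)),np.sin(np.radians(31))])
for k in (8,):
  a=np.radians(95*k/8);x=.085-.165*np.cos(a);q=np.array([.5551,.1268])+x*u
  go(*q,.043+.07+.165*np.sin(a),121)"
```

```text
t: 29.23
tool_pos: [0.6377, 0.1773, 0.2744]
tcp_rot: [0.839, -3.021, 0.001]
contact_force: [-8.9, 0.7, 5.3]
finger_gap: 0.33
grasp_force: 19.3
t 29.23 pos [0.6377 0.1773 0.2744] yaw 121.04 tilt [-0.005 -0.002 -1.   ] F [-8.9  0.7  5.3] gap 0.33 gf 19.3
  shift NOW axes [-0.084 -0.024 -0.1  ] | turn z 0.001 | shift after turn [-0.085 -0.024 -0.099]
```

The leaf is pressing its open stop (−9 N). Relax, release, and rise.

```bash
python3 -m handwheel '[0.03,0,0,0,0,0,1, 0,0,0,0,0,0,-0.6, 0,0,0,0,0,0,-0.6, 0,0,0,0,0,0,-0.6, 0,0,0,0,0,0,-0.6, 0,0,0,0,0,0,-0.6, 0,0,0,0,0,0,-0.6, 0,0,-0.3,0,0,0,-0.6, 0,0,-0.6,0,0,0,-0.6, 0,0,-0.8,0,0,0,-0.6, 0.3,0,-0.8,0,0,0,-0.6, 0.8,0,-0.6,0,0,0,-0.6, 0.9,0,-0.4,0,0,0,-0.6, 0.9,0,0,0,0,0,-0.6, 0.9,0,0,0,0,0,-0.6, 0.9,0,0,0,0,0,-0.6, 0.9,0,0,0,0,0,-0.6, 0.5,0,0,0,0,0,-0.6, 0,0,0,0,0,0,-0.6, 0,0,0,0,0,0,-0.6]'
python3 - <<'E'
from h import *
go(.5,.1,.3,121)
w=snap('wrist');s=snap('scene')
I=np.zeros((560,760,3),np.uint8);I[:560,:440]=cv2.resize(s['frame'][190:310,300:394],(440,560));I[:320,440:]=w['frame'][0:320,160:480]
cv2.imwrite('pics/c10.png',I[...,::-1])
g=cv2.cvtColor(s['frame'],cv2.COLOR_RGB2GRAY);m=(g<40).astype(np.uint8);m[:200]=0;m[260:]=0;m[:,:310]=0;m[:,370:]=0
for c in cv2.findContours(m,cv2.RETR_EXTERNAL,cv2.CHAIN_APPROX_NONE)[0]:
    if cv2.contourArea(c)>60: print(cv2.minEnclosingCircle(c))
E
```

```text
t: 30.9
tool_pos: [0.4821, 0.0831, 0.3806]
tcp_rot: [-0.839, 3.025, -0.0]
contact_force: [0.5, -0.5, -0.6]
finger_gap: 0.802
grasp_force: 0.0
t 30.9 pos [0.4821 0.0831 0.3806] yaw 121.0 tilt [ 0.002  0.    -1.   ] F [ 0.5 -0.5 -0.6] gap 0.802 gf 0.0
  shift NOW axes [-0.795  0.177  2.688] | turn z -0.0 | shift after turn [-0.801  0.174  2.686]
((339.2826232910156, 233.1521759033203), 7.935612678527832)
```

View pics/c10.png

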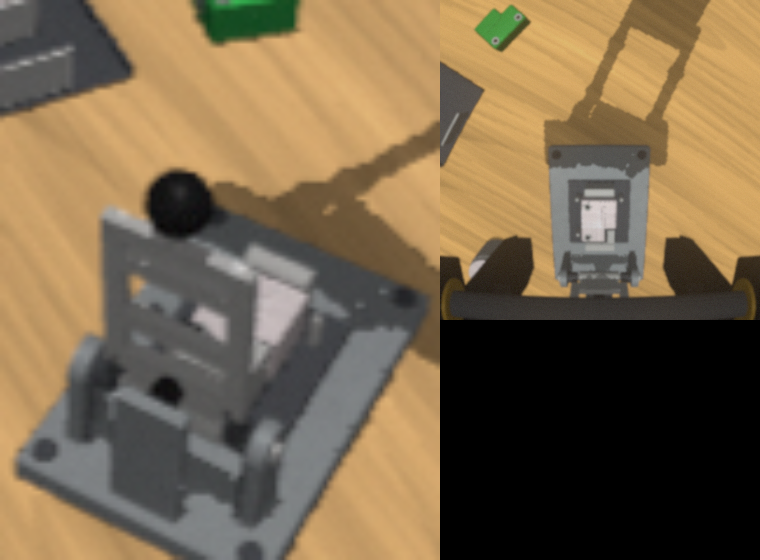

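The knob is back at its starting pixel (339.3, 233.2), so the leaf is on its open stop. The cover sits square and level with the stops in the nest, and the robot is clear. Handing in.

```bash
python3 -c "
from rig import env
print(env.finish_job())"
```

```text
the job is handed in; nothing more can be done
None
```

The job is handed in; no verdict came back. The stepped cover is seated over the key, the leaf was pressed down to its stop and let back up slowly to open, and I saw nothing else disturbed, though I made no final check of the other covers, screwdriver and tin.

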